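# Find the free well of a light-tight vial block by touch and store a vial in it

## Task

Put the loose amber vial away in the light-tight storage block: only one of its six wells is free and the spring leaves hide which, so feel for it gently through the leaves, never ramming. Lower at least half of the vial into the free well before you let go of it, so that it ends standing upright on the well's floor, under its leaves. Leave the carton, the timer and the roll of tape where they are.

Things in the scene. Friction and masses are not known exactly. Their poses are not given: they have to be found in the camera images.
- vial_block: grey light-tight storage block for vials, 146 mm (its x) by 100 mm (its y) by 90 mm high, fixed to the bench; origin at the centre of its underside, z up. Flat top with six wells, 3 along x by 2 along y, 46 mm apart, each shut by two black spring leaves. Five wells hold a vial like the loose one, out of sight; one is empty. Nothing outside shows which.
- vial_centre (a point): centre (27.5 mm above the base) of the loose vial to store; z is its own axis, cap up. Amber glass, 28 mm diameter up to 36 mm above its base, then a shoulder, then a white ribbed cap 24 mm in diameter from 40 to 55 mm (the top). About 45 g, base edge bevelled 2 mm, stands upright on the bench at first. Held by the cap it can be put deep into a well.
- leaf_level (a point): point at the middle of the block (between wells), at the height of the closed leaves, 3 mm below the top face. The two leaves of a well are 17 mm long, hinged on its +y and -y edges, meet in the middle, and are slippery. Pushed (under 0.5 N) they swing down 90 degrees against the well's sides; let go, they spring shut.
- stored_top (a point): point at the middle of the block at the height of the stored vials' cap tops, 24 mm below the top face (66 mm above the underside). What is pushed down through the leaves of a full well meets a cap there, which gives way by at most 5 mm on its sprung seat (4 N at 2 mm) and then stops dead; in the empty well it goes on freely.
- seat_level (a point): point at the middle of the block at the height of the wells' round white floors (seats), 79 mm below the top face, 11 mm above the underside. Each seat is sprung to spare the glass: 0.6 N starts it down, 1.5 N more each mm, stop at 5 mm. A vial let go part-way down the empty well slides past the leaves on to the seat by its own weight.
- port_1 (a point): centre of the mouth of well 1, 34 x 34 mm clear all the way down, with a 2 mm bevel at the mouth; the point lies in the plane of the block's top face; in the block's own axes it lies at x -46 mm, y +23 mm. Axes as the block's
- port_2 (a point): centre of the mouth of well 2, 34 x 34 mm clear all the way down, with a 2 mm bevel at the mouth; the point lies in the plane of the block's top face; in the block's own axes it lies at x +0 mm, y +23 mm. Axes as the block's
- port_3 (a point): centre of the mouth of well 3, 34 x 34 mm clear all the way down, with a 2 mm bevel at the mouth; the point lies in the plane of the block's top face; in the block's own axes it lies at x +46 mm, y +23 mm. Axes as the block's
- port_4 (a point): centre of the mouth of well 4, 34 x 34 mm clear all the way down, with a 2 mm bevel at the mouth; the point lies in the plane of the block's top face; in the block's own axes it lies at x -46 mm, y -23 mm. Axes as the block's
- port_5 (a point): centre of the mouth of well 5, 34 x 34 mm clear all the way down, with a 2 mm bevel at the mouth; the point lies in the plane of the block's top face; in the block's own axes it lies at x +0 mm, y -23 mm. Axes as the block's
- port_6 (a point): centre of the mouth of well 6, 34 x 34 mm clear all the way down, with a 2 mm bevel at the mouth; the point lies in the plane of the block's top face; in the block's own axes it lies at x +46 mm, y -23 mm. Axes as the block's
- carton_centre (a point): bystander: small lilac and white carton, 100 (its x) x 66 x 60 mm high, loose; its centre half-way up
- timer_centre (a point): bystander: small white bench timer with three buttons, 47 x 68 x 66 mm high, loose; its centre half-way up
- tape_centre (a point): bystander: roll of pink tape lying flat, 52 mm diameter, 22 mm high, loose; its centre half-way up
- thermal_cycler: white bench instrument that stands between the vial and the block: 405 mm deep (its x), 230 mm wide (its y), 206 mm high; fixed. Origin on its underside; its front face, nearest the robot, is 183 mm from the origin along its -x. Carry the vial past its front or above it
Things that resemble listed ones, but are neither listed nor needed, are in the scene too. What is shaped like the part that bears vial_centre but blue or green is not meant.

How it is judged (in metres and radians):
At the end, for the whole second after the job is handed in: The loose vial stands in a well of the block, on its floor (its centre less than 45 mm above the block's underside; 38.5 mm when it stands on the floor), within 15 degrees of upright, at rest. Only the free well lets it down that far (x of vial_centre in the frame of vial_block between -0.073 and 0.073 m and y of vial_centre in the frame of vial_block between -0.05 and 0.05 m and z of vial_centre in the frame of vial_block below 0.045 m and angle between vial_centre's own z axis and vertical below 0.26 rad and linear speed of vial below 0.02 m/s); the robot touches nothing.
It fails at once if the block, its leaves or its contents are rammed (more than 40 N on the block) (contact force between vial_block and anything else above 40 N).
It fails at once if the vial is dropped or left on the block: over it and out of the fingers while its centre is still above the block's top face (x of vial_centre in the frame of vial_block between -0.073 and 0.073 m and y of vial_centre in the frame of vial_block between -0.05 and 0.05 m and z of vial_centre in the frame of vial_block above 0.09 m and contact force between the fingers and vial below 0.05 N).
It fails at once if the carton is moved by more than 3 cm or knocked over (distance of carton_centre from where it was at the start of the episode above 0.03 m or angle between carton_centre's own z axis and vertical above 0.5 rad).
It fails at once if the timer is moved by more than 3 cm or knocked over (distance of timer_centre from where it was at the start of the episode above 0.03 m or angle between timer_centre's own z axis and vertical above 0.5 rad).
It fails at once if the roll of tape is moved by more than 3 cm or knocked over (distance of tape_centre from where it was at the start of the episode above 0.03 m or angle between tape_centre's own z axis and vertical above 0.5 rad).
It also fails if it takes over 51 s, if anything falls off the work surface, if the arm or the gripper's body presses on something with over 40 N, if the wrist force passes 120 N, or if a joint passes its speed limit or range.

## Robot

A 6-joint arm with a two-finger parallel gripper is mounted at the origin on a cart in front of the work surface, level with it; the furniture and walls round the work are solid. World frame = base frame: x ahead of the robot, y to its left, z up, the work surface at z = 0. Lengths are in m, angles in degrees, forces in N, time in s.
With the tool pointing down it reaches from about 0.375 to 0.9 m from the base axis. Payload 3.1 kg.
Tool frame: the origin (TCP) lies between the finger pads; the fingertips stand 17 mm ahead of it and the grasp point (between the pads) lies 2 mm behind it; z points along the fingers, y is the line along which they close (so a half turn about z gives the same grasp; the last joint's range is limited). The gripper opens to 85 mm and grips with 20 to 120 N. Pads are 22 mm wide; open, the fingers measure 114 mm over their backs; the gripper's body (76 mm by 85 mm) begins 54 mm behind the grasp point. The pads swing forward as they close: fully open they stand 13 mm farther back than shut.
Start: joints at [56.923, 30.224, 82.088, -0, 67.689, -10.227], TCP at [0.243, 0.576, 0.248] pointing down, gripper open.
Joint ranges: [-176.69, 176.69], [-43.24, 126.21], [12.49, 139.97], [-82, 262], [0, 151.66], [-163.58, 163.58]. Speed limits (degrees/s): [159.86, 159.86, 180, 180, 180, 180].

## Interface

Orientations are given as a 3x3 rotation matrix whose columns are the frame's x, y, z axes.
In Python, from station import * gives the robot as it stands.
- The arm moves only by the tool send_rows, never from a script. Its argument "moves" is a list of rows, each an object with "slide": the shift along the tool's x, y, z in mm, a list of three; "rotation": the turn, a rotation vector about the tool's x, y, z in rad, a list of three. In form: [{"slide": [x, y, z], "rotation": [rx, ry, rz]}, ...]. A call has 1 to 10 rows; each row shifts and turns the commanded pose from where the row before left it, along the tool's axes as they then stand; what a row does not reach is not made up. A row lasts 1/12 s, in which the tool goes at most 41.7 mm and 7.16 degrees, less where a joint would pass 70% of its speed; a pose out of reach is approached as far as the arm can. A call with a gripper value outside its range is refused whole. "jaw" is the closure, from 0 (fully open) to 1 (shut), set as the call begins (left out, the last holds). The fingers move at their own pace and stop on an object; "force" is the grip in N (left out, the last holds). Time passes only in rows, so rows that do not move let the fingers close. It gives the time, the measured TCP pose, the force, the opening and the grip force at its end, in the units of the state.
- observe(): the state, without advancing time (a new reading comes with each control period).
- camera(name): name is "scene" or "top" or "wrist"; returns the picture (480x640x3 uint8, red, green, blue); there is no depth.
- camera_info(name): a dict with "fov_y" (degrees; the focal length in pixels is half the picture's height over the tangent of half this angle, whatever the lens; pixels are square), "cx", "cy" (the principal point, pixels), "world_from_camera" (4x4, takes a point from camera to world coordinates); the wrist camera has in their place "tool_from_camera" (4x4, takes a point from camera to tool coordinates, whose origin is the TCP and whose axes are the flange's). Camera axes: x right, y down, z forward; pixel columns grow to the right and rows downward; lengths in m; the calibration is good to about 2 mm. A picture is of the moment at which its call begins: read the wrist's pose just before it. camera_info takes no time and is no camera call.
- hand_in(): hands the job in; it is judged then, once.
Trained networks look in the newest picture that a camera, given by its name, has taken for a name from the list of things; names that differ only in an ending like _2 or _b are one class to them, and where a whole thing is asked for, a point or a joint stands for the part that bears it (a point fixed in the world has none). Each returns a list of dicts, best first, with "confidence" (0 to 1); they miss things now and then, are a little off and sometimes report something else, mostly with a low value. They report only what shows in the picture. A call takes as long as a camera call. They do not tell look-alikes from the thing itself.
- spot_in(camera, label): "extent" ([centre column, centre row, width, height] in pixels, round what is visible of it).
The state is a dict: "t": time; "joints": joint angles; "qvel": joint speeds; "joint_efforts": joint torques, N m; "ee_pos": TCP position; "ee_rot": TCP orientation; "ft_force": force on the tool from outside, world axes, zero at the start; "ft_torque": the same for the moment, N m; "finger_gap": opening from 0.0 (shut) to 1.0 (fully open); "finger_force": force on a finger pad.
Only numpy, scipy, OpenCV 4.12 (cv2) and the standard library are available. Lean on these libraries where they do the work, as an engineer would, in place of code of your own. Each camera call takes 0.05 s, during which the arm holds its last target. There are 200 camera calls.

## Working session

There is one attempt and no reset: what is moved stays moved. The work goes in short steps, Python scripts to look and compute and a tool call to move; the robot and the scene stay as the last step left them, time stands still between calls to the robot, and variables do not carry over. Pictures are saved under pics/ and viewed, at most 10 in all, crops included, and the job is handed in when it is done.

Besides the shell and the picture viewer there is one more tool, called after "Call:" by a JSON object that holds its "method" and its "body". send_rows: Moves the arm, as the interface text tells. Its arguments: {"type":"object","properties":{"moves":{"type":"array"},"jaw":{"type":"number"},"force":{"type":"number"}},"required":["moves"]}

```bash
ls; mkdir -p pics
cat > h.py <<'E'
from station import *
import numpy as np, cv2
def K(n):
    i=camera_info(n); f=240/np.tan(np.radians(i["fov_y"])/2); return f,i["cx"],i["cy"]
def T(n):
    i=camera_info(n)
    if "world_from_camera" in i: return np.array(i["world_from_camera"])
    s=observe(); M=np.eye(4); M[:3,:3]=s["ee_rot"]; M[:3,3]=s["ee_pos"]
    return M@np.array(i["tool_from_camera"])
def ray(n,u,v,z,M=None):
    M=T(n) if M is None else M; f,cx,cy=K(n)
    d=M[:3,:3]@np.array([(u-cx)/f,(v-cy)/f,1]); o=M[:3,3]
    return np.round(o+d*(z-o[2])/d[2],4)
def pix(n,p,M=None):
    M=T(n) if M is None else M; f,cx,cy=K(n)
    q=np.linalg.inv(M)@np.append(p,1); return np.round([cx+f*q[0]/q[2],cy+f*q[1]/q[2]],1)
def snap(n,fn):
    a=camera(n); cv2.imwrite("pics/"+fn,a[:,:,::-1]); return a
E
python3 - <<'E'
from h import *
a=snap("scene","s0.png");b=snap("top","t0.png")
cv2.imwrite("pics/both.png",np.vstack([cv2.resize(a,(400,300)),cv2.resize(b,(400,300))])[:,:,::-1])
for c in("scene","top"):
    print(c,camera_info(c)["fov_y"],np.round(T(c),3).tolist())
    for l in("vial_centre","vial_block","carton_centre","timer_centre","tape_centre","thermal_cycler"):
        print(l,[(np.round(d["extent"]).tolist(),round(d["confidence"],2)) for d in spot_in(c,l)][:5])
print(observe()["ee_rot"],observe()["t"])
E
```

```text
pics
scene 42.01820049777804 [[-0.91, -0.153, 0.385, 0.021], [-0.414, 0.387, -0.824, 1.219], [-0.023, -0.909, -0.416, 0.635], [0.0, 0.0, 0.0, 1.0]]
vial_centre [([309.0, 354.0, 13.0, 36.0], 0.96), ([347.0, 308.0, 18.0, 37.0], 0.73), ([318.0, 321.0, 18.0, 34.0], 0.64)]
vial_block []
carton_centre [([239.0, 317.0, 68.0, 55.0], 0.75)]
timer_centre [([257.0, 348.0, 33.0, 58.0], 0.65)]
tape_centre [([292.0, 302.0, 25.0, 20.0], 0.9)]
thermal_cycler []
top 54.37747952638594 [[-0.021, -0.985, 0.171, 0.366], [-0.999, 0.016, -0.029, 0.121], [0.026, -0.172, -0.985, 1.064], [0.0, 0.0, 0.0, 1.0]]
vial_centre [([158.0, 295.0, 15.0, 11.0], 0.62), ([231.0, 295.0, 22.0, 14.0], 0.57), ([201.0, 287.0, 12.0, 11.0], 0.5)]
vial_block [([465.0, 233.0, 61.0, 77.0], 0.85)]
carton_centre [([183.0, 220.0, 43.0, 53.0], 0.88)]
timer_centre [([147.0, 259.0, 39.0, 25.0], 0.85)]
tape_centre [([233.0, 243.0, 26.0, 27.0], 0.61), ([464.0, 233.0, 65.0, 76.0], 0.38)]
thermal_cycler [([464.0, 234.0, 70.0, 77.0], 0.44)]
[[-9.21543398e-01  3.88275374e-01  9.49453266e-06]
 [ 3.88275374e-01  9.21543397e-01  2.52659797e-05]
 [ 1.06053384e-06  2.69701900e-05 -1.00000000e+00]] 0.7
```

View pics/t0.png

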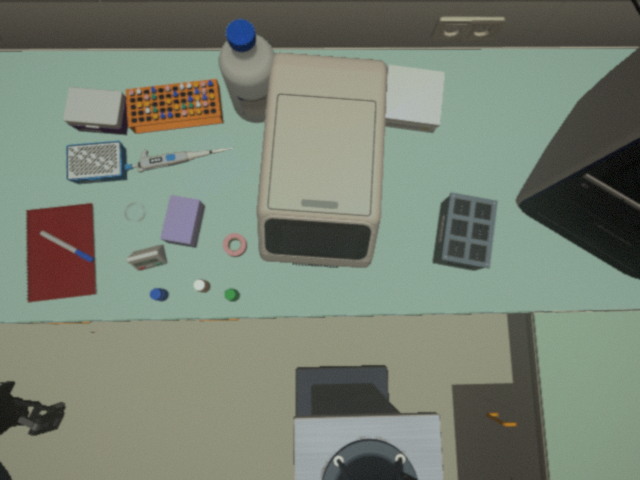

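View pics/s0.png

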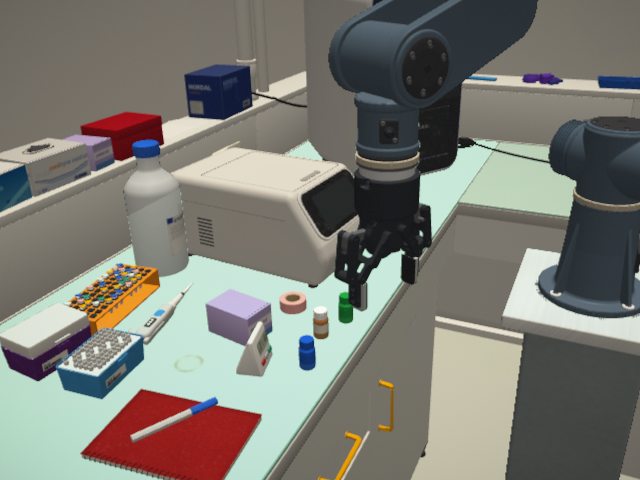

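The vial could be confused with these three: the blue one at top (158,295) / scene (307,352), the green one at top (231,295) / scene (346,306), and the amber one with a white cap at top (201,286) / scene (320,322). The amber one fits the description. I'll check it in a close crop and measure the block in the same picture.

Run:
```python
from h import *
a=cv2.imread("pics/s0.png");b=cv2.imread("pics/t0.png")
v=cv2.resize(a[285:375,280:370],(360,360),interpolation=cv2.INTER_CUBIC)
t=cv2.resize(b[180:280,425:510],(425,500),interpolation=cv2.INTER_CUBIC)
o=np.zeros((500,790,3),np.uint8);o[:360,:360]=v;o[:500,362:787]=t
cv2.imwrite("pics/crop.png",o)
# cap of vial: bright low saturation blob
c=b[275:300,190:213].astype(int);m=(c.min(2)>120)&(c.max(2)-c.min(2)<45)
ys,xs=np.nonzero(m);print("cap px",xs.mean()+190,ys.mean()+275,len(xs), xs.min()+190,xs.max()+190,ys.min()+275,ys.max()+275)
print("vial",ray("top",xs.mean()+190,ys.mean()+275,.055), ray("scene",320,312,.055))
for n,u,w,z in(("carton",183,215,.06),("timer",150,255,.06),("tape",234,245,.022),("green",231,295,.055),("blue",158,295,.055),("cyc front top R",372,222,.2),("cycl fr L",263,218,.2),("fr bot L",262,252,.03),("fr bot R",370,264,.03)):print(n,ray("top",u,w,z))
```

```text
cap px 200.1902834008097 287.0506072874494 494 190 212 275 299
vial [0.4311 0.3518 0.055 ] [0.4319 0.3633 0.055 ]
carton [0.588  0.3916 0.06  ]
timer [0.5013 0.4592 0.06  ]
tape [0.5258 0.2861 0.022 ]
green [0.4129 0.2861 0.055 ]
blue [0.416  0.4405 0.055 ]
cyc front top R [ 0.5381 -0.0014  0.2   ]
cycl fr L [0.549  0.2042 0.2   ]
fr bot L [0.5078 0.2227 0.03  ]
fr bot R [ 0.4767 -0.0173  0.03  ]
```

View pics/crop.png

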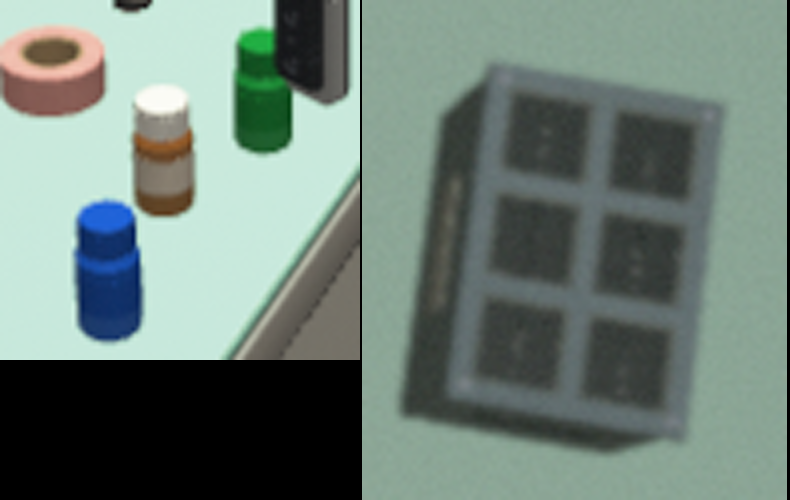

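The crop confirms it: the amber vial with the white cap is at crop (163,150), i.e. scene (320,322), with the blue and green look-alikes on either side. The block's six leaf-shut wells show clearly at right. Next I'll work out the positions and start by turning the tool so that it closes along world x.

Run:
```python
from h import *
C=[(490,65),(722,103),(685,438),(453,397)]
P=np.array([ray("top",425+(u-362)/5,180+v/5,.09) for u,v in C]);print(P.tolist())
print("centre",P.mean(0),"sides",[np.linalg.norm(P[i]-P[i-1]).round(4) for i in range(4)])
ex=(P[0]+P[1]-P[2]-P[3]);ex/=np.linalg.norm(ex);print("yaw of x",np.degrees(np.arctan2(ex[1],ex[0])))
b=cv2.imread("pics/t0.png");c=cv2.cvtColor(b[272:302,188:216],cv2.COLOR_BGR2HSV)
m=(c[...,1]<35)&(c[...,2]>110);n,l,s,ce=cv2.connectedComponentsWithStats(m.astype(np.uint8))
print(s,ce+[188,272]);[print(ray("top",*(q+[188,272]),.055)) for q in ce]
print(np.degrees(np.arccos(1)),{k:np.round(v,3) for k,v in observe().items() if k in("t","finger_gap","finger_force","ft_force")})
```

```text
[[0.6215, -0.1903, 0.09], [0.6031, -0.2904, 0.09], [0.4581, -0.2621, 0.09], [0.4773, -0.1646, 0.09]]
centre [ 0.54    -0.22685  0.09   ] sides [np.float64(0.1465), np.float64(0.1018), np.float64(0.1477), np.float64(0.0994)]
yaw of x -10.576586544968748
[[  0   0  28  30 681]
 [  5   6  19  15 157]
 [ 21  10   1   1   1]
 [ 10  25   1   1   1]] [[201.86049927 286.81350954]
 [199.91082803 285.10191083]
 [209.         282.        ]
 [198.         297.        ]]
[0.4315 0.3483 0.055 ]
[0.4352 0.3525 0.055 ]
[0.4415 0.3333 0.055 ]
[0.4101 0.3559 0.055 ]
0.0 {'t': np.float64(0.7), 'ft_force': array([-0.34 , -0.289, -0.164]), 'finger_force': np.float64(0.0), 'finger_gap': np.float64(0.999)}
```

Call:
{"method": "send_rows", "body": {"moves": [{"slide":[0,0,0],"rotation":[0,0,0.117]},{"slide":[0,0,0],"rotation":[0,0,0.117]},{"slide":[0,0,0],"rotation":[0,0,0.117]},{"slide":[0,0,0],"rotation":[0,0,0.117]},{"slide":[0,0,0],"rotation":[0,0,0.117]},{"slide":[0,0,0],"rotation":[0,0,0.117]},{"slide":[0,0,0],"rotation":[0,0,0.117]},{"slide":[0,0,0],"rotation":[0,0,0.117]},{"slide":[0,0,0],"rotation":[0,0,0.117]},{"slide":[0,0,0],"rotation":[0,0,0.119]}], "jaw": 0.4, "force": 40}}

```text
t: 1.53
ee_pos: [0.2427, 0.576, 0.2483]
ee_rot: [[0.006, 1.0, 0.0], [1.0, -0.006, 0.0], [0.0, 0.0, -1.0]]
ft_force: [-0.4, -0.0, -0.1]
finger_gap: 0.603
finger_force: 0.0
```

Call:
{"method": "send_rows", "body": {"moves": [{"slide":[-22,19,5],"rotation":[0,0,0]},{"slide":[-22,19,5],"rotation":[0,0,0]},{"slide":[-22,19,5],"rotation":[0,0,0]},{"slide":[-22,19,5],"rotation":[0,0,0]},{"slide":[-22,19,5],"rotation":[0,0,0]},{"slide":[-22,19,5],"rotation":[0,0,0]},{"slide":[-22,19,5],"rotation":[0,0,0]},{"slide":[-23,19,5],"rotation":[0,0,0]},{"slide":[-24,19,5],"rotation":[0,0,0]},{"slide":[-24,19,5],"rotation":[0,0,0]}]}}

```text
t: 2.37
ee_pos: [0.4336, 0.3498, 0.1983]
ee_rot: [[-0.0, 1.0, 0.0], [1.0, 0.0, 0.0], [0.0, 0.0, -1.0]]
ft_force: [-0.2, -0.4, 0.2]
finger_gap: 0.598
finger_force: 0.0
```

Run:
```python
from h import *
M=T("wrist");a=snap("wrist","w1.png")
print(observe()["ee_pos"],np.round(M,3).tolist())
for d in spot_in("wrist","vial_centre"):
    u,v,w,h=d["extent"];print(np.round(d["extent"]),d["confidence"],ray("wrist",u,v,.05,M))
print(pix("wrist",[.4335,.351,.055],M))
```

```text
[0.43703684 0.34583299 0.197376  ] [[1.0, -0.0, 0.0, 0.433], [-0.0, -0.96, -0.281, 0.421], [0.001, 0.281, -0.96, 0.324], [0.0, 0.0, 0.0, 1.0]]
[304.  99.  40.  38.] 0.93 [0.4196 0.4466 0.05  ]
[304. 285.  31.  52.] 0.74 [0.4174 0.3018 0.05  ]
[327. 215.  33.  42.] 0.56 [0.4363 0.3613 0.05  ]
[323.6 229.1]
```

View pics/w1.png

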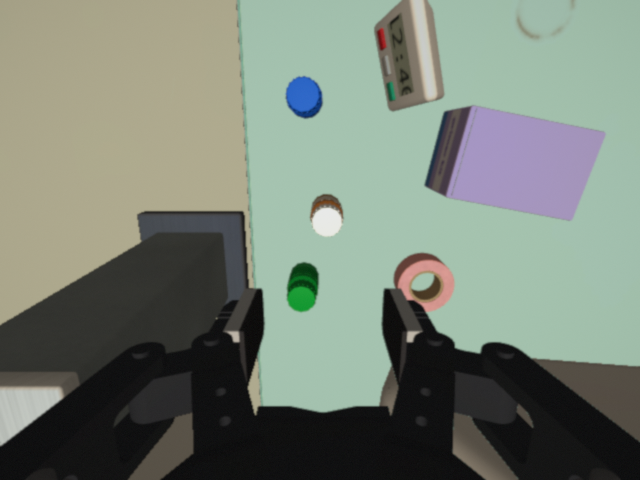

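The wrist picture shows the white cap at (327,221), the green vial at (302,287) and the blue one at (304,97). Next I'll locate the cap accurately.

Run:
```python
from h import *
M=T("wrist");a=camera("wrist");s=observe()
c=cv2.cvtColor(a[180:260,290:370],cv2.COLOR_RGB2HSV)
m=(c[...,1]<30)&(c[...,2]>150);n,l,st,ce=cv2.connectedComponentsWithStats(m.astype(np.uint8))
i=1+np.argmax(st[1:,4]);u,v=ce[i]+[290,180];print(st[i],u,v)
p=ray("wrist",u,v,.054,M);print(p, "ee",s["ee_pos"]); print("delta mm tool x(y),y(x)",(p[1]-s["ee_pos"][1])*1e3,(p[0]-s["ee_pos"][0])*1e3,s["t"])
```

```text
[ 18  23  33  32 758] 324.1345646437995 219.12796833773086
[0.4358 0.3567 0.054 ] ee [0.43400738 0.34936402 0.19801636]
delta mm tool x(y),y(x) 7.335976015335699 1.7926217868415306 2.5167
```

Call:
{"method": "send_rows", "body": {"moves": [{"slide":[2,0.5,20],"rotation":[0,0,0]},{"slide":[2,0.5,20],"rotation":[0,0,0]},{"slide":[1,0.5,20],"rotation":[0,0,0]},{"slide":[1,0,18],"rotation":[0,0,0]},{"slide":[0,0,0],"rotation":[0,0,0]},{"slide":[0,0,0],"rotation":[0,0,0]},{"slide":[0,0,0],"rotation":[0,0,0]}]}}

```text
t: 3.1
ee_pos: [0.4342, 0.3579, 0.1212]
ee_rot: [[-0.001, 1.0, 0.001], [1.0, 0.001, 0.001], [0.001, 0.001, -1.0]]
ft_force: [0.1, 0.4, 1.0]
finger_gap: 0.599
finger_force: 0.0
```

Run:
```python
from h import *
s0=observe();M=T("wrist");a=snap("wrist","w2.png");s=observe()
c=cv2.cvtColor(a[120:400,240:400],cv2.COLOR_RGB2HSV)
m=(c[...,1]<30)&(c[...,2]>150);n,l,st,ce=cv2.connectedComponentsWithStats(m.astype(np.uint8))
i=1+np.argmax(st[1:,4]);u,v=ce[i]+[240,120];print(st[i],u,v)
p=ray("wrist",u,v,.054,M);print(p, "ee",s0["ee_pos"],s["ee_pos"]); print("delta mm",(p[1]-s0["ee_pos"][1])*1e3,(p[0]-s0["ee_pos"][0])*1e3,s["t"])
```

```text
[  65  126   44   40 1304] 326.7430981595092 266.2062883435583
[0.4358 0.3568 0.054 ] ee [0.4342375  0.35786215 0.12119812] [0.43460416 0.35786306 0.12157753]
delta mm -1.0621480890102286 1.5625033434458757 3.15
```

Call:
{"method": "send_rows", "body": {"moves": [{"slide":[-1,1.5,16],"rotation":[0,0,0]},{"slide":[0,0,16],"rotation":[0,0,0]},{"slide":[0,0,16],"rotation":[0,0,0]},{"slide":[0,0,12],"rotation":[0,0,0]},{"slide":[0,0,6],"rotation":[0,0,0]},{"slide":[0,0,0],"rotation":[0,0,0]},{"slide":[0,0,0],"rotation":[0,0,0]}]}}

```text
t: 3.73
ee_pos: [0.436, 0.3562, 0.0547]
ee_rot: [[-0.0, 1.0, 0.001], [1.0, 0.0, 0.0], [0.0, 0.001, -1.0]]
ft_force: [0.6, 0.1, -0.2]
finger_gap: 0.599
finger_force: 0.0
```

Call:
{"method": "send_rows", "body": {"moves": [{"slide":[0,0,0],"rotation":[0,0,0]},{"slide":[0,0,0],"rotation":[0,0,0]},{"slide":[0,0,0],"rotation":[0,0,0]},{"slide":[0,0,0],"rotation":[0,0,0]},{"slide":[0,0,0],"rotation":[0,0,0]},{"slide":[0,0,0],"rotation":[0,0,0]},{"slide":[0,0,0],"rotation":[0,0,0]}], "jaw": 1, "force": 50}}

```text
t: 4.32
ee_pos: [0.4363, 0.3563, 0.0553]
ee_rot: [[0.0, 1.0, 0.002], [1.0, -0.0, 0.001], [0.001, 0.002, -1.0]]
ft_force: [-0.0, -0.3, 6.1]
finger_gap: 0.257
finger_force: 48.4
```

Call:
{"method": "send_rows", "body": {"moves": [{"slide":[0,0,-15],"rotation":[0,0,0]},{"slide":[0,0,-25],"rotation":[0,0,0]},{"slide":[0,0,-30],"rotation":[0,0,0]},{"slide":[0,0,-35],"rotation":[0,0,0]},{"slide":[0,0,-35],"rotation":[0,0,0]},{"slide":[0,0,-35],"rotation":[0,0,0]},{"slide":[0,0,-35],"rotation":[0,0,0]},{"slide":[0,0,-30],"rotation":[0,0,0]},{"slide":[0,0,-25],"rotation":[0,0,0]},{"slide":[0,0,0],"rotation":[0,0,0]}]}}

```text
t: 5.15
ee_pos: [0.438, 0.3574, 0.3253]
ee_rot: [[-0.0, 1.0, 0.011], [1.0, 0.0, 0.006], [0.006, 0.011, -1.0]]
ft_force: [0.9, 0.2, -0.9]
finger_gap: 0.255
finger_force: 48.6
```

Run:
```python
from h import *
a=camera("scene");b=camera("wrist")
s=observe();print(s["ee_pos"],s["joints"],s["t"])
u,v=pix("scene",np.array(s["ee_pos"])-[0,0,.03]).astype(int);print(u,v)
A=cv2.resize(a[max(v-60,0):v+60,max(u-60,0):u+60],(400,400));B=cv2.resize(b[120:480,140:500],(390,400))
cv2.imwrite("pics/g1.png",np.hstack([A,B])[:,:,::-1])
```

```text
[0.43562919 0.35596384 0.32011927] [ 2.78736388e+01  2.09018106e+01  8.61066658e+01 -3.26243665e-04
  7.28813123e+01  2.78728052e+01] 5.25
316 184
```

View pics/g1.png

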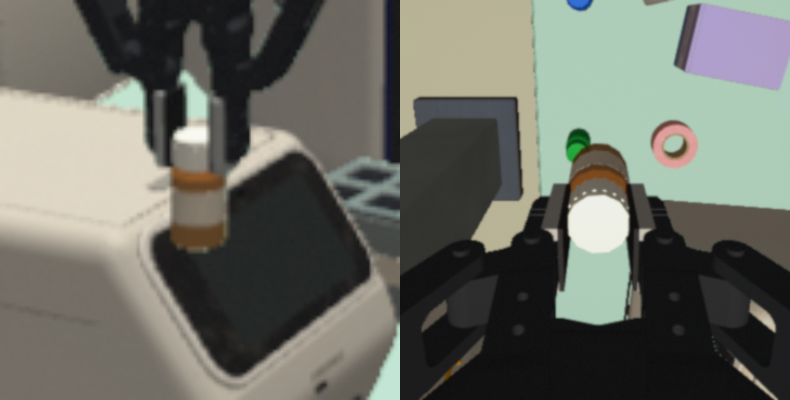

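The vial hangs upright in the pads by its cap, in both the scene and wrist crops. I'll carry it over the cycler to the block.

Call:
{"method": "send_rows", "body": {"moves": [{"slide":[-15,3,0],"rotation":[0,0,0]},{"slide":[-30,5,0],"rotation":[0,0,0]},{"slide":[-35,5,0],"rotation":[0,0,0]},{"slide":[-35,5,0],"rotation":[0,0,0]},{"slide":[-35,5,0],"rotation":[0,0,0]},{"slide":[-35,5,0],"rotation":[0,0,0]},{"slide":[-35,5,0],"rotation":[0,0,0]},{"slide":[-35,5,0],"rotation":[0,0,0]},{"slide":[-35,5,0],"rotation":[0,0,0]},{"slide":[-35,5,0],"rotation":[0,0,0]}]}}

```text
t: 6.08
ee_pos: [0.4822, 0.0295, 0.3172]
ee_rot: [[0.0, 1.0, -0.005], [1.0, -0.0, 0.001], [0.001, -0.005, -1.0]]
ft_force: [0.3, -0.2, 0.0]
finger_gap: 0.255
finger_force: 48.6
```

Call:
{"method": "send_rows", "body": {"moves": [{"slide":[-35,5,0],"rotation":[0,0,0]},{"slide":[-35,5,0],"rotation":[0,0,0]},{"slide":[-35,5,0],"rotation":[0,0,0]},{"slide":[-35,5,0],"rotation":[0,0,0]},{"slide":[-35,5,0],"rotation":[0,0,0]},{"slide":[-30,5,0],"rotation":[0,0,0]},{"slide":[-20,5,0],"rotation":[0,0,0.09]},{"slide":[0,0,0],"rotation":[0,0,0.095]},{"slide":[0,0,0],"rotation":[0,0,0]},{"slide":[0,0,0],"rotation":[0,0,0]}]}}

```text
t: 6.92
ee_pos: [0.5175, -0.1935, 0.3172]
ee_rot: [[0.182, 0.983, -0.004], [0.983, -0.182, 0.003], [0.002, -0.004, -1.0]]
ft_force: [-0.1, -0.2, -0.8]
finger_gap: 0.258
finger_force: 48.6
```

Run:
```python
from h import *
s=observe();M=T("wrist");a=snap("wrist","w3.png");print(s["ee_pos"],s["ee_rot"][:,1] if hasattr(s["ee_rot"],"shape") else s["ee_rot"],observe()["ee_pos"])
C=np.array([.540,-.22685,.09]);t=np.radians(-10.58);ex=np.array([np.cos(t),np.sin(t),0]);ey=np.array([-ex[1],ex[0],0])
for sx in(-73,73):
    for sy in(-50,50):print(sx,sy,pix("wrist",C+ex*sx/1e3+ey*sy/1e3,M))
```

```text
[ 0.51750019 -0.1935394   0.31715241] [ 0.98325056 -0.18220368 -0.00448839] [ 0.51766935 -0.19312131  0.31762071]
-73 -50 [282.5 281.6]
-73 50 [279.5 188.1]
73 -50 [419.1 282. ]
73 50 [426.9 188.3]
```

View pics/w3.png

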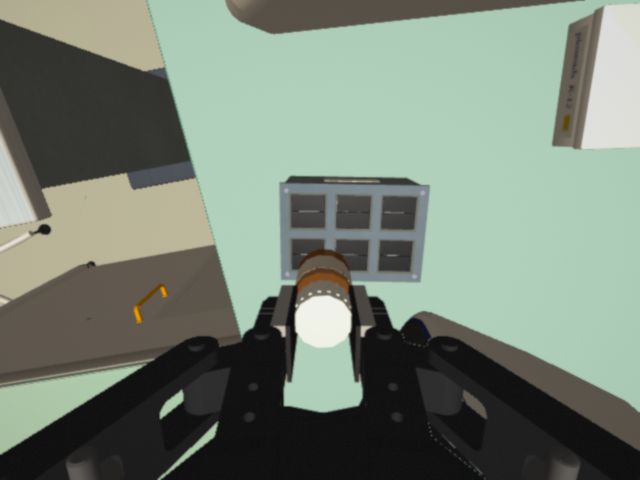

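The block's top face shows with corners at about (283,183), (428,187), (421,281) and (282,279). The held cap is at (323,319). Something brown and rounded starts at lower right, around (415,320). I'll refine the block's pose and find where that object lies.

Run:
```python
from h import *
s=observe();M=T("wrist");a=cv2.imread("pics/w3.png")
c=[(283,184),(428,187),(421,281.5),(282,279)]
g=cv2.cvtColor(a,cv2.COLOR_BGR2GRAY)
hsv=cv2.cvtColor(a,cv2.COLOR_BGR2HSV)
# wells: dark blobs in block
m=(g[180:285,280:432]<np.percentile(g[180:285,280:432],50)*.75).astype(np.uint8)
n,l,st,ce=cv2.connectedComponentsWithStats(m)
for k in range(1,n):
    if st[k,4]>300: print("dark",st[k]+[280,180,0,0,0],(ce[k]+[280,180]).round(1),ray("wrist",*(ce[k]+[280,180]),.087,M))
P=np.array([ray("wrist",*q,.09,M) for q in c]);print(P.tolist(),P.mean(0))
e=P[1]+P[2]-P[0]-P[3];print(np.degrees(np.arctan2(e[1],e[0])))
for q in((430,318),(415,325),(520,350)):print(q,[ray("wrist",*q,z,M) for z in(0,.2,.3)])
i=np.linalg.inv(np.array(camera_info("wrist")["tool_from_camera"]));
f,cx,cy=K("wrist");Tc=np.array(camera_info("wrist")["tool_from_camera"])
d=Tc[:3,:3]@np.array([(323-cx)/f,(319-cy)/f,1]);o=Tc[:3,3];print("cap top in tool",o+d*(0-o[2])/d[2],o)
```

```text
dark [291 196  34  32 951] [307.7 211. ] [ 0.5005 -0.1924  0.087 ]
dark [336 196  34  32 986] [353.2 212.1] [ 0.5459 -0.202   0.087 ]
dark [382 197  34  32 984] [398.6 212.4] [ 0.5914 -0.2107  0.087 ]
dark [ 292  240   76   31 1574] [331.1 252.6] [ 0.5161 -0.2407  0.087 ]
dark [379 241  33  30 910] [395.  255.6] [ 0.5819 -0.2562  0.087 ]
[[0.482, -0.1608, 0.09], [0.6226, -0.1897, 0.09], [0.6051, -0.2891, 0.09], [0.4594, -0.2595, 0.09]] [ 0.542275 -0.224775  0.09    ]
-11.548343066480717
(430, 318) [array([ 0.6306, -0.388 ,  0.    ]), array([ 0.5854, -0.2685,  0.2   ]), array([ 0.5627, -0.2088,  0.3   ])]
(415, 325) [array([ 0.609 , -0.3951,  0.    ]), array([ 0.5735, -0.2724,  0.2   ]), array([ 0.5557, -0.2111,  0.3   ])]
(520, 350) [array([ 0.7514, -0.4616,  0.    ]), array([ 0.6517, -0.309 ,  0.2   ]), array([ 0.6018, -0.2326,  0.3   ])]
cap top in tool [ 0.00188082 -0.00076692  0.        ] [ 0.07149167 -0.00087636 -0.12595387]
```

The block's yaw is about -11.3°, and the wells are near (0.5455,-0.203) ± 46 mm along its x and -46 mm along its y. The brown object's base is around y ≈ -0.39, which leaves enough room. I'll start over well B, the middle of the +y row.

Call:
{"method": "send_rows", "body": {"moves": [{"slide":[-2,10,15],"rotation":[0,0,0.014]},{"slide":[-2,10,25],"rotation":[0,0,0]},{"slide":[-1,9,30],"rotation":[0,0,0]},{"slide":[0,0,30],"rotation":[0,0,0]},{"slide":[0,0,25],"rotation":[0,0,0]},{"slide":[0,0,18],"rotation":[0,0,0]},{"slide":[0,0,10],"rotation":[0,0,0]},{"slide":[0,0,4],"rotation":[0,0,0]},{"slide":[0,0,0],"rotation":[0,0,0]},{"slide":[0,0,0],"rotation":[0,0,0]}]}}

```text
t: 7.8
ee_pos: [0.5468, -0.2045, 0.1632]
ee_rot: [[0.197, 0.98, 0.001], [0.98, -0.197, -0.001], [-0.001, 0.002, -1.0]]
ft_force: [0.1, 0.1, 0.4]
finger_gap: 0.259
finger_force: 48.6
```

Run:
```python
from h import *
s=observe();M=T("wrist");a=snap("wrist","w4.png");b=camera("scene");print(s["ee_pos"],s["ft_force"],pix("wrist",[.5455,-.203,.09],M))
u,v=pix("scene",[.5455,-.203,.09]).astype(int);print(u,v)
o=np.hstack([cv2.resize(a[100:440,150:550],(470,400)),cv2.resize(b[v-50:v+50,u-40:u+40],(320,400),interpolation=cv2.INTER_CUBIC)])
cv2.imwrite("pics/c4.png",o[:,:,::-1])
```

```text
[ 0.54676911 -0.20453259  0.16322113] [0.12290529 0.09942989 0.36503605] [321.4 258.5]
371 183
```

View pics/c4.png

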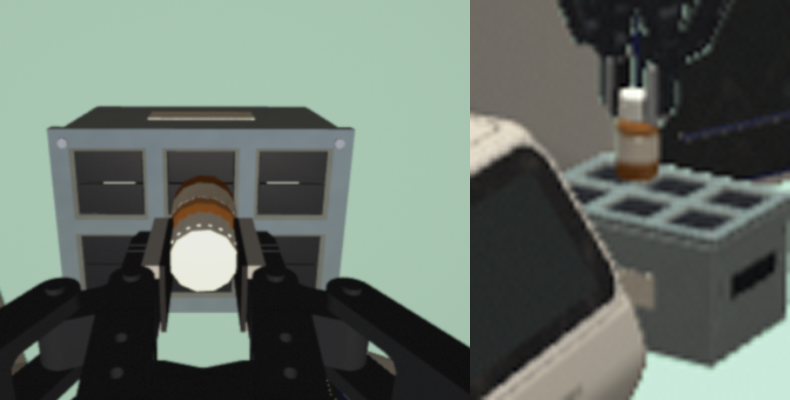

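The vial hangs over the middle well of the +y row. The outer wells are at original pixels (243.6,255.6) and (400.2,255.6). The base's far edge is at about (323,250). I'll check the centring in the tool frame.

Run:
```python
from h import *
Tc=np.array(camera_info("wrist")["tool_from_camera"]);f,cx,cy=K("wrist")
def tr(u,v,z):
    d=Tc[:3,:3]@np.array([(u-cx)/f,(v-cy)/f,1]);o=Tc[:3,3];return (1e3*(o+d*(z-o[2])/d[2])).round(1)
a=cv2.imread("pics/w4.png");hsv=cv2.cvtColor(a,cv2.COLOR_BGR2HSV)
print("amber rows", [(r,int(((hsv[r,290:360,1]>120)&(hsv[r,290:360,0]<20)).sum())) for r in range(244,300,3)])
print("well",tr(321.9,255.6,.0732), "L",tr(243.6,255.6,.0732),"R",tr(400.2,255.6,.0732))
for v in(248,250,252):print("base far edge",v,tr(323,v,.053))
print("cap",tr(323.6,321,0))
```

```text
amber rows [(244, 0), (247, 0), (250, 17), (253, 28), (256, 20), (259, 9), (262, 6), (265, 3), (268, 4), (271, 25), (274, 37), (277, 45), (280, 42), (283, 23), (286, 19), (289, 9), (292, 7), (295, 0), (298, 0)]
well [ 3.1 -1.3 73.2] L [  3.2 -47.6  73.2] R [ 3.1 44.9 73.2]
base far edge 248 [14.3 -0.7 53. ]
base far edge 250 [13.2 -0.7 53. ]
base far edge 252 [12.1 -0.7 53. ]
cap [ 1.  -0.5  0. ]
```

Call:
{"method": "send_rows", "body": {"moves": [{"slide":[2.5,-0.7,4],"rotation":[0,0,0]},{"slide":[0,0,4],"rotation":[0,0,0]},{"slide":[0,0,4],"rotation":[0,0,0]},{"slide":[0,0,4],"rotation":[0,0,0]},{"slide":[0,0,4],"rotation":[0,0,0]},{"slide":[0,0,3],"rotation":[0,0,0]},{"slide":[0,0,3],"rotation":[0,0,0]},{"slide":[0,0,2],"rotation":[0,0,0]},{"slide":[0,0,0],"rotation":[0,0,0]}]}}

```text
t: 8.65
ee_pos: [0.5457, -0.2019, 0.1337]
ee_rot: [[0.198, 0.98, -0.001], [0.98, -0.198, 0.0], [0.0, -0.001, -1.0]]
ft_force: [-0.1, 0.0, 0.6]
finger_gap: 0.255
finger_force: 48.6
```

Call:
{"method": "send_rows", "body": {"moves": [{"slide":[0,0,3],"rotation":[0,0,0]},{"slide":[0,0,3],"rotation":[0,0,0]},{"slide":[0,0,3],"rotation":[0,0,0]},{"slide":[0,0,2],"rotation":[0,0,0]},{"slide":[0,0,2],"rotation":[0,0,0]},{"slide":[0,0,1],"rotation":[0,0,0]},{"slide":[0,0,0],"rotation":[0,0,0]},{"slide":[0,0,0],"rotation":[0,0,0]}]}}

```text
t: 9.32
ee_pos: [0.5459, -0.202, 0.1202]
ee_rot: [[0.198, 0.98, -0.0], [0.98, -0.198, 0.0], [0.0, -0.0, -1.0]]
ft_force: [-0.4, -0.1, 0.5]
finger_gap: 0.256
finger_force: 48.6
```

Call:
{"method": "send_rows", "body": {"moves": [{"slide":[0,0,1],"rotation":[0,0,0]},{"slide":[0,0,1],"rotation":[0,0,0]},{"slide":[0,0,0],"rotation":[0,0,0]},{"slide":[0,0,0],"rotation":[0,0,0]}]}}

```text
t: 9.65
ee_pos: [0.5459, -0.202, 0.1183]
ee_rot: [[0.198, 0.98, -0.0], [0.98, -0.198, 0.0], [0.0, -0.0, -1.0]]
ft_force: [-0.4, -1.0, -1.2]
finger_gap: 0.259
finger_force: 48.6
```

Call:
{"method": "send_rows", "body": {"moves": [{"slide":[0,0,1],"rotation":[0,0,0]},{"slide":[0,0,1],"rotation":[0,0,0]},{"slide":[0,0,0],"rotation":[0,0,0]},{"slide":[0,0,0],"rotation":[0,0,0]}]}}

```text
t: 9.98
ee_pos: [0.5459, -0.2019, 0.1162]
ee_rot: [[0.198, 0.98, -0.0], [0.98, -0.198, 0.0], [0.0, -0.0, -1.0]]
ft_force: [-0.4, -0.1, -0.4]
finger_gap: 0.26
finger_force: 48.6
```

Call:
{"method": "send_rows", "body": {"moves": [{"slide":[0,0,1],"rotation":[0,0,0]},{"slide":[0,0,1],"rotation":[0,0,0]},{"slide":[0,0,1],"rotation":[0,0,0]},{"slide":[0,0,1],"rotation":[0,0,0]},{"slide":[0,0,1],"rotation":[0,0,0]},{"slide":[0,0,0],"rotation":[0,0,0]},{"slide":[0,0,0],"rotation":[0,0,0]}]}}

```text
t: 10.57
ee_pos: [0.5459, -0.2019, 0.1112]
ee_rot: [[0.198, 0.98, -0.0], [0.98, -0.198, 0.0], [0.0, -0.0, -1.0]]
ft_force: [0.3, 0.2, -1.0]
finger_gap: 0.257
finger_force: 48.6
```

Run:
```python
from h import *
s=observe();a=snap("wrist","w5.png");b=camera("scene");print(s["ee_pos"],s["ft_force"])
u,v=pix("scene",[.5455,-.203,.09]).astype(int)
o=np.hstack([cv2.resize(a[100:440,150:550],(470,400)),cv2.resize(b[v-50:v+50,u-40:u+40],(320,400),interpolation=cv2.INTER_CUBIC)])
cv2.imwrite("pics/c5.png",o[:,:,::-1])
```

```text
[ 0.54590927 -0.20193079  0.11120254] [ 0.32214858  0.23266224 -1.04348809]
```

View pics/c5.png

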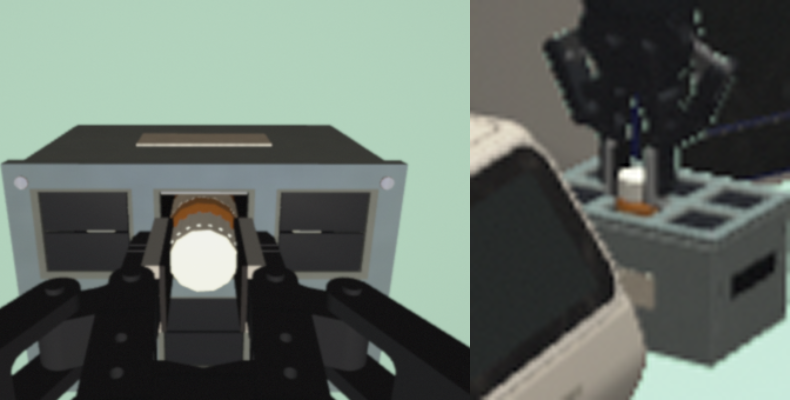

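The vial is about 34 mm down the middle well with no push-back, so this is the free well. I'll release it and back out.

Call:
{"method": "send_rows", "body": {"moves": [{"slide":[0,0,0],"rotation":[0,0,0]},{"slide":[0,0,0],"rotation":[0,0,0]},{"slide":[0,0,0],"rotation":[0,0,0]},{"slide":[0,0,0],"rotation":[0,0,0]},{"slide":[0,0,0],"rotation":[0,0,0]},{"slide":[0,0,0],"rotation":[0,0,0]},{"slide":[0,0,0],"rotation":[0,0,0]},{"slide":[0,0,0],"rotation":[0,0,0]}], "jaw": 0.45}}

```text
t: 11.33
ee_pos: [0.546, -0.202, 0.1113]
ee_rot: [[0.198, 0.98, 0.0], [0.98, -0.198, -0.0], [-0.0, 0.0, -1.0]]
ft_force: [-0.3, -0.4, 0.8]
finger_gap: 0.552
finger_force: 0.0
```

Call:
{"method": "send_rows", "body": {"moves": [{"slide":[0,0,-10],"rotation":[0,0,0]},{"slide":[0,0,-20],"rotation":[0,0,0]},{"slide":[0,0,-30],"rotation":[0,0,0]},{"slide":[0,0,-30],"rotation":[0,0,0]},{"slide":[0,0,-20],"rotation":[0,0,0]},{"slide":[0,0,-10],"rotation":[0,0,0]},{"slide":[0,0,0],"rotation":[0,0,0]},{"slide":[0,0,0],"rotation":[0,0,0]}]}}

```text
t: 12.0
ee_pos: [0.5457, -0.2018, 0.2315]
ee_rot: [[0.198, 0.98, 0.0], [0.98, -0.198, -0.0], [-0.0, 0.0, -1.0]]
ft_force: [-0.1, 0.3, -0.1]
finger_gap: 0.549
finger_force: 0.0
```

Run:
```python
from h import *
s=observe();a=snap("wrist","w6.png");b=camera("scene");print(s["ee_pos"],s["ft_force"],s["t"],s["finger_gap"])
u,v=pix("scene",[.5455,-.203,.09]).astype(int)
o=np.hstack([cv2.resize(a[100:440,150:550],(470,400)),cv2.resize(b[v-50:v+50,u-40:u+40],(320,400),interpolation=cv2.INTER_CUBIC)])
cv2.imwrite("pics/c6.png",o[:,:,::-1])
```

```text
[ 0.545736   -0.20182089  0.23146772] [-0.07656064  0.29588045 -0.13360245] 12.0 0.5493718721786821
```

View pics/c6.png

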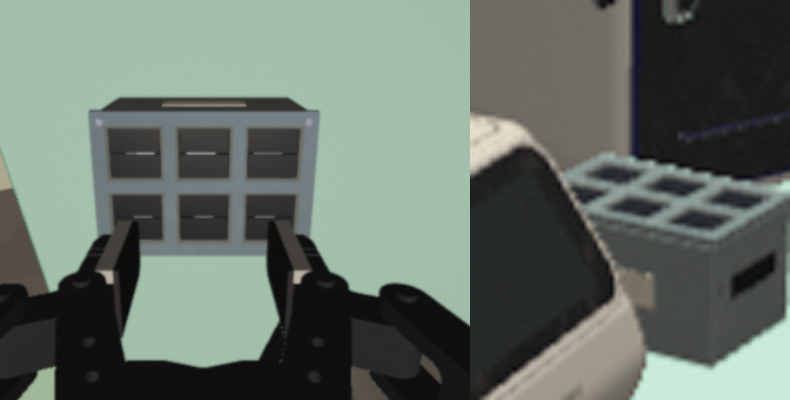

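The vial is out of sight: the middle well's leaves at crop (204,153) have closed over it, and the gripper is empty and clear of the block.

```bash
python3 -c "
from station import *
print(hand_in())"
```

```text
the job is handed in; nothing more can be done
None
```

The amber vial is in the free middle well of the block's +y row, let go about 34 mm down with the leaves closed over it; I handed the job in at about 12 s, but the judge's verdict was not shown.

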